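# Load the spring magazine and wind its cover shut

## Task

Take the yellow tin out of the magazine's spring-loaded well and put it in the blue bin, then lay both steel blanks flat on the sinking plate in the well, one on the other. Then wind the red hand-wheel clockwise (seen from above) a full turn, right to its stop, so that the yellow cover slides shut over the pile. Leave everything else on the bench where it is.

Things in the scene. Friction and masses are not known exactly. Their poses are not given: they have to be found in the camera images.
- fixture: the magazine: grey base plate 120 x 270 x 10 mm bolted to the bench; origin at the centre of its underside, z up. The well is at +75 mm along its y, the hand-wheel at -75 mm. Between them stands a blue guide block 64 mm high (50 x 60 mm) which carries the yellow sliding cover
- well (a point): centre of the well's mouth, at the rim, 64 mm above the bench; axes as the fixture's. Four upright steel posts 14 mm thick (tops tapered to 8 mm) stand 28 mm either way from it in x and y, leaving an open circle of 66 mm diameter. Fingers can pass between the posts on the +x and -x sides (gap 42 mm); on the -y side the parked cover begins about 40 mm from the well's centre
- follower (a joint): how far the round green spring plate (59 mm across) in the well has sunk (m): 0 when empty, its top then 8 mm below the rim; 0.025 at its end. The spring is soft (about 0.21 N per mm): the tin sinks it 4 to 8 mm, one blank about 15 mm, two blanks to its end, with the pile's top then 3 mm below the rim
- gate (a joint): travel of the yellow cover (64 x 70 mm, 4 mm thick, underside 2 mm above the rim) along the fixture's +y (m): near 0 (-0.006 to 0.004) parked beside the well at the start, 0.075 shut over the well. The wheel drives it by a rack, 10.9 mm per radian; a blank standing above the rim blocks it
- hub (a point): on the hand-wheel's upright axis, at the height of the rim's top, 85 mm above the bench. The wheel is red, 136 mm across, rim 12 mm thick, with three spokes
- wheel (a joint): angle of the hand-wheel (rad), growing as it turns clockwise seen from above; it starts between -0.5 and 0.3 and has a hard stop at 6.9, a full turn or a little more from the start. At 0 the knob lies in the direction -2.2 rad (counted counter-clockwise from the fixture's x). It turns with about 0.1 N m of friction and stays where it is left
- knob_mid (a point): middle of the upright black crank knob on the wheel, 58 mm from the wheel's axis; a cylinder 26 mm thick and 45 mm tall that spins freely about its own axis, from 86 to 131 mm above the bench; this point is 111 mm above the bench
- blank_a: steel flange blank: flat disc 60 mm across, 15 mm thick, 0.33 kg, with dark hole marks on top; origin at the centre of its underside
- blank_b: second steel flange blank, same as blank_a
- tin: yellow tin with a pale lid, upright, 40 mm across, 45 mm tall, 0.12 kg, starts standing on the spring plate in the well; origin at the centre of its underside
- bin: open blue bin fixed to the bench, outside 100 (x) x 115 (y) x 35 mm high, walls 3 mm, floor 3 mm; origin at the centre of its underside
- brass_ring: bystander: brass ring 60 mm across with a 28 mm hole, 18 mm thick, lying flat, not a blank; origin at the centre of its underside
- oil_bottle: bystander: green bottle, 52 mm across, 170 mm tall; origin at the centre of its underside
- washer_jar: bystander: clear jar, 56 mm across, 75 mm tall; origin at the centre of its underside
- wrench: bystander: wrench lying flat at the back
- carton: bystander: cardboard box 75 x 100 x 50 mm at the back
- hammer: bystander: hammer lying at the back
- hex_nut: bystander: dark hexagon nut 38 mm across, 18 mm tall, near the carton
Mind the look-alikes: they are no part of the job. There is more than one size of the tin; the one meant has the size given above.

How it is judged:
By the outcome, as a careful person would: the job done as asked, in the order asked, and still so for the second after the job is handed in, with the robot touching nothing.
It also fails if it takes over 72 s, if anything falls off the work surface, if the arm or the gripper's body presses on something with over 40 N, if the wrist force passes 120 N, or if a joint passes its speed limit or range.

## Robot

A 6-joint arm with a two-finger parallel gripper is mounted at the origin on the work surface. World frame = base frame: x ahead of the robot, y to its left, z up, the work surface at z = 0. Lengths are in m, angles in rad, forces in N, time in s.
With the tool pointing down it reaches from about 0.375 to 0.9 m from the base axis. Payload 3.1 kg.
Tool frame: the origin (TCP) lies at the centre of the arm's flange, where the gripper is bolted on; the fingertips stand 182 mm ahead of it and the grasp point (between the pads) lies 164 mm ahead of it; z points along the fingers, y is the line along which they close (so a half turn about z gives the same grasp; the last joint's range is limited). The gripper opens to 87 mm and grips with 3 to 60 N. Pads are 19 mm wide; open, the fingers measure 117 mm over their backs; the gripper's body (75 mm by 190 mm) begins 51 mm behind the grasp point.
Start: joints at [-1.492, 0.527, 1.433, -0, 1.181, -0.178], TCP at [0.159, -0.604, 0.405] pointing down, gripper open.
Joint ranges: [-3.08, 3.08], [-0.75, 2.2], [0.22, 2.44], [-1.43, 4.57], [0, 2.65], [-2.85, 2.85]. Speed limits (rad/s): [2.79, 2.79, 3.14, 3.14, 3.14, 3.14].

## Interface

Orientations are given as a unit quaternion [x, y, z, w].
In Python, from rig import * gives the robot as it stands.
- The arm moves only by the tool move_arm, never from a script. Its argument "commands" is a list that holds one entry, the list of rows, each a list of 6 numbers: the shift along the tool's x, y, z in units of 40 mm (1.0 is 40 mm), then the turn, a rotation vector about the tool's x, y, z in rad. A call has 1 to 12 rows; each row is the pose to reach, as a shift and turn from the pose commanded when the call began, along the tool's axes at that moment; what a row does not reach only later rows make up. A row lasts 1/8 s, in which the tool goes at most 62.5 mm and 10.7 degrees, less where a joint would pass 70% of its speed; a pose out of reach is approached as far as the arm can. A call with a gripper value outside its range is refused whole. "claw" is the closure, from -1 (fully open) to 1 (shut), so that 0 is half open, set as the call begins (left out, the last holds). The fingers move at their own pace and stop on an object; "squeeze" is the grip in N (left out, the last holds). Time passes only in rows, so rows that repeat a pose let the fingers close. It gives the time, the measured TCP pose, the force, the opening and the grip force at its end, in the units of the state.
- get_obs(): the state, without advancing time (a new reading comes with each control period).
- camera(name): name is "scene" or "top" or "wrist"; returns a dict with "pixels" (420x560x3 uint8, blue, green, red), "range_z" (420x560 float32, m along the optical axis (not along the pixel's ray), 0 where there is no reading), "camera_matrix" (3x3 intrinsics, pixels), "extrinsics" (4x4, takes a point from world to camera coordinates). Camera axes: x right, y up, looking along -z (the intrinsics and any distortion apply to the point x, -y, -z); pixel columns grow to the right and rows downward; lengths in m; the calibration is good to about 2 mm. The wrist camera is an equidistant fisheye: a pixel r from the principal point sees the ray r / f radians off the axis. A picture is of the moment at which its call begins.
- hand_in(): hands the job in; it is judged then, once.
The state is a dict: "time": time; "q": joint angles; "joint_velocities": joint speeds; "joint_torque": joint torques, N m; "position": TCP position; "tool_rot": TCP orientation; "ft_force": force on the tool from outside, world axes, zero at the start; "moment": the same for the moment, N m; "grip_width": finger opening in m; "grip_force": force on a finger pad.
Only numpy, scipy, OpenCV 4.12 (cv2) and the standard library are available. Lean on these libraries where they do the work, as an engineer would, in place of code of your own. Each camera call takes 0.05 s, during which the arm holds its last target. There are 200 camera calls.

## Working session

There is one attempt and no reset: what is moved stays moved. The work goes in short steps, Python scripts to look and compute and a tool call to move; the robot and the scene stay as the last step left them, time stands still between calls to the robot, and variables do not carry over. Pictures are saved under pics/ and viewed, at most 10 in all, crops included, and the job is handed in when it is done.

Besides the shell and the picture viewer there is one more tool, called after "Request:" as a command line: name --argument value ..., lists and objects as JSON in quotes. move_arm: Moves the arm, as the interface text tells. Its arguments: {"type":"object","properties":{"commands":{"type":"array","items":{"type":"array","items":{"type":"array","items":{"type":"number"}}}},"claw":{"type":"number"},"squeeze":{"type":"number"}},"required":["commands"]}

```bash
mkdir -p pics; ls; python3 - <<'E'
from rig import *
import cv2,numpy as np
o=get_obs();print({k:np.round(v,3) for k,v in o.items()})
for n in ("top","scene"):
    c=camera(n);cv2.imwrite(f'pics/{n}0.png',c['pixels']);np.savez(f'{n}0.npz',**c);print(n,c['camera_matrix'].round(1).tolist(),c['extrinsics'].round(3).tolist(),[k for k in c])
E
```

```text
pics
{'time': np.float64(0.0), 'q': array([-1.492,  0.528,  1.434, -0.   ,  1.181, -0.178]), 'joint_velocities': array([-0.001,  0.   , -0.001, -0.001, -0.003, -0.001]), 'joint_torque': array([  0.   , -44.003, -17.659,   0.063,   0.058,  -0.   ]), 'position': array([ 0.159, -0.604,  0.404]), 'tool_rot': array([ 0.992,  0.128,  0.   , -0.001]), 'ft_force': array([ 0.579,  0.081, -0.134]), 'moment': array([-0.054,  0.027, -0.068]), 'grip_force': np.float64(0.0), 'grip_width': np.float64(0.087)}
top [[425.4, 0.0, 278.6], [0.0, 425.4, 214.1], [0.0, 0.0, 1.0]] [[-0.015, -0.999, 0.029, -0.01], [0.996, -0.013, 0.091, -0.587], [-0.091, 0.03, 0.995, -1.283], [0.0, 0.0, 0.0, 1.0]] ['pixels', 'range_z', 'camera_matrix', 'extrinsics']
scene [[464.7, 0.0, 276.6], [0.0, 464.7, 206.3], [0.0, 0.0, 1.0]] [[0.339, 0.941, 0.013, -0.201], [-0.798, 0.28, 0.533, 0.426], [0.498, -0.191, 0.846, -1.421], [0.0, 0.0, 0.0, 1.0]] ['pixels', 'range_z', 'camera_matrix', 'extrinsics']
```

View pics/top0.png

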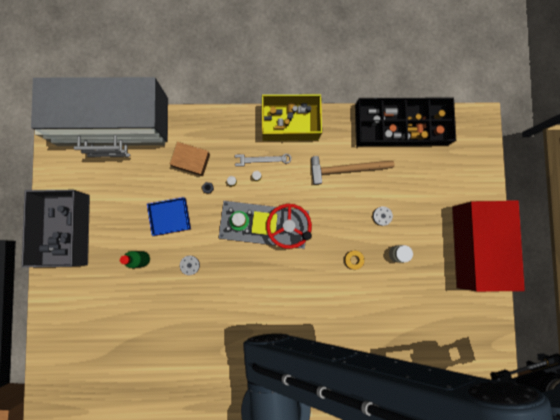

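View pics/scene0.png

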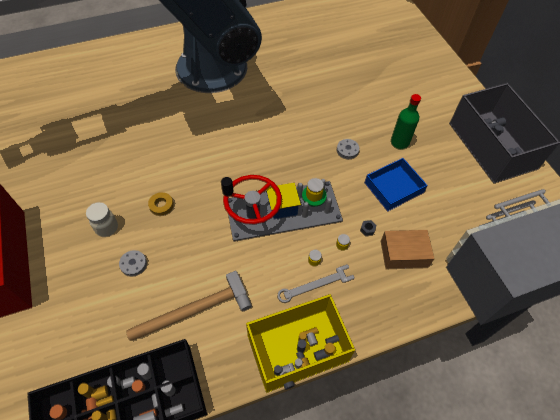

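Top view: the blanks are the grey drilled discs at (190,265) and (383,216). The brass ring at (354,260) is a bystander. Tin candidates are the one in the well at (238,218) and small ones at (231,181) and (257,176). The one in the well fits because it is large and stands on the green plate. The bin is at (169,217), and the wheel at (289,227) has its knob at (306,236).

```bash
cat > h.py <<'E'
import numpy as np,cv2
from scipy.optimize import least_squares
def cloud(c):
    K,E,z=c['camera_matrix'],c['extrinsics'],c['range_z'];h,w=z.shape
    u,v=np.meshgrid(np.arange(w),np.arange(h))
    p=np.stack([(u-K[0,2])/K[0,0]*z,-(v-K[1,2])/K[1,1]*z,-z],-1)
    P=(p-E[:3,3])@E[:3,:3]
    P[z==0]=np.nan
    return P
def rays(c,uv,zp):
    K,E=c['camera_matrix'],c['extrinsics'];uv=np.atleast_2d(uv).astype(float)
    d=np.stack([(uv[:,0]-K[0,2])/K[0,0],-(uv[:,1]-K[1,2])/K[1,1],-np.ones(len(uv))],-1)@E[:3,:3]
    o=-E[:3,3]@E[:3,:3]
    return o+d*((zp-o[2])/d[:,2])[:,None]
def hsv(c): return cv2.cvtColor(c['pixels'],cv2.COLOR_BGR2HSV)
def circ(p,r):
    f=least_squares(lambda x:np.hypot(p[:,0]-x[0],p[:,1]-x[1])-r,p[:,:2].mean(0),loss='soft_l1',f_scale=.002);return f.x
E
python3 - <<'E'
from h import *
for n in('top','scene'):
    c=dict(np.load(n+'0.npz'));P=cloud(c);H=hsv(c);Z=P[...,2]
    h,s,v=[H[...,i].astype(int) for i in range(3)]
    reg=(abs(P[...,1])<.45)&(P[...,0]>.3)&(P[...,0]<.85)
    print(n,'table z',np.nanmedian(Z[reg]).round(4))
    m=reg&((h<6)|(h>174))&(s>150)&(v>60)&(Z>.06)&(Z<.1)
    p=P[m];ce=np.nanmedian(p,0)
    q=p; x=circ(q[np.hypot(*(q[:,:2]-ce[:2]).T)>.05],.063);x=circ(q[np.hypot(*(q[:,:2]-x).T)>.055],.062)
    print('hub',x.round(4),len(q)); hub=x
    m=reg&(Z>.1)&(Z<.15)&(v<60)&(np.hypot(P[...,0]-hub[0],P[...,1]-hub[1])<.09)
    print('knob',np.nanmean(P[m],0).round(4),m.sum())
    m=reg&(Z>.012)&(Z<.025)&(s<60)&(v>80)
    k,l,st,ct=cv2.connectedComponentsWithStats(m.astype('uint8'))
    for i in range(1,k):
        if st[i,4]>40: print('grey',ct[i].round(1),st[i,4],np.nanmean(P[l==i],0).round(4),circ(P[l==i],.02).round(4))
    m=reg&(h>105)&(h<130)&(s>150)&(Z>.025)&(Z<.05);p=P[m];
    r=cv2.minAreaRect((p[:,:2]*1000).astype('float32'));print('bin',r)
    m=reg&(h>50)&(h<85)&(s>120)&(Z>.03)&(P[...,1]<.2);
    print('green',np.nanmean(P[m],0).round(4),m.sum())
    m=reg&(Z>.085)&(Z<.11)&(np.hypot(P[...,0]-hub[0],P[...,1]-hub[1])>.09)&(abs(P[...,1])<.2)
    p=P[m];print('tin top',np.nanmean(p,0).round(4),m.sum(),np.ptp(p[:,:2],axis=0).round(3))
    m=reg&(h>22)&(h<35)&(s>150)&(Z>.06)&(Z<.078);p=P[m];print('cover',cv2.minAreaRect((p[:,:2]*1000).astype('float32')),p.mean(0).round(4))
    cv2.imwrite(f'pics/{n}crop.png',0) if 0 else None
a=cv2.imread('pics/top0.png')[190:260,140:330];b=cv2.imread('pics/scene0.png')[140:270,200:390]
cv2.imwrite('pics/crop1.png',np.vstack([cv2.resize(a,None,fx=3,fy=3,interpolation=2),cv2.resize(b,None,fx=3,fy=3,interpolation=2)]))
E
```

```text
top table z 0.0003
hub [ 0.5473 -0.045 ] 474
knob [ 0.5154 -0.0915  0.1282] 58
grey [316.2 169.4] 119 [ 0.7265 -0.1377  0.0225] [ 0.7266 -0.1446]
grey [382.7 215.7] 221 [ 0.5788 -0.344   0.0153] [ 0.5792 -0.3442]
grey [188.8 265.1] 241 [0.435  0.2587 0.0155] [0.4346 0.2579]
bin ((690.98095703125, -30.984619140625), (106.41127014160156, 856.3424072265625), 16.914897918701172)
green [0.5718 0.0782 0.0483] 112
tin top [0.7015 0.0202 0.0914] 274 [0.299 0.267]
cover ((707.7939453125, -2.8119964599609375), (153.13894653320312, 375.627685546875), 64.34241485595703) [0.6077 0.0138 0.0694]
scene table z 0.0011
hub [ 0.5507 -0.0456] 792
knob [ 0.5228 -0.0947  0.1231] 157
grey [347.9 147.2] 265 [0.4373 0.2584 0.0154] [0.4366 0.2586]
grey [131.6 262.1] 442 [ 0.5811 -0.3449  0.0153] [ 0.5805 -0.3447]
grey [242.3 300.6] 93 [ 0.7549 -0.1368  0.0222] [ 0.7576 -0.1218]
grey [127.7 381.9] 81 [ 0.8381 -0.3988  0.0196] [ 0.8197 -0.4015]
bin ((652.8014526367188, -15.68212890625), (133.9889678955078, 805.9098510742188), 13.316254615783691)
green [0.5842 0.086  0.0502] 171
tin top [0.7297 0.0018 0.0912] 522 [0.3   0.271]
cover ((711.1609497070312, 1.1349639892578125), (164.5166015625, 375.52935791015625), 64.08422088623047) [0.6423 0.0101 0.0697]
```

View pics/crop1.png

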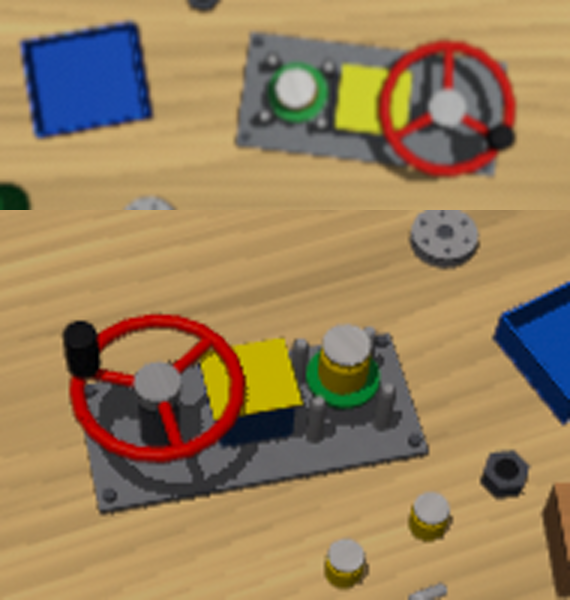

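The crop confirms the tin: it stands on the green plate inside the four posts, at about (295,88) in the upper half of the crop. The two loose tins, at (430,515) and (345,560) in the lower half, are smaller. The knob is at the wheel's lower right.

```bash
python3 - <<'E'
from h import *
for n in('top','scene'):
    c=dict(np.load(n+'0.npz'));P=cloud(c);H=hsv(c);Z=P[...,2]
    h,s,v=[H[...,i].astype(int) for i in range(3)]
    x,y=P[...,0],P[...,1]
    R=lambda x0,x1,y0,y1:(x>x0)&(x<x1)&(y>y0)&(y<y1)
    m=R(.53,.62,.04,.15)&(Z>.08)&(Z<.11); p=P[m]; print(n,'tintop',p.mean(0).round(4),m.sum(),np.ptp(p,axis=0).round(3),np.median(p[:,2]))
    m=R(.5,.65,.03,.2)&(h>50)&(h<85)&(s>120);p=P[m];e=p[:,:2].astype('float32')*1000;print('green',np.median(p[:,2]),cv2.minEnclosingCircle(e))
    m=R(.45,.7,-.2,.25)&(Z>.004)&(Z<.02)&(s<80);r=cv2.minAreaRect(P[m][:,:2].astype('float32')*1000);print('base',r,m.sum())
    m=R(.5,.65,-.1,.07)&(h>22)&(h<35)&(s>150)&(Z>.06)&(Z<.08);print('cover',cv2.minAreaRect(P[m][:,:2].astype('float32')*1000),P[m].mean(0).round(4))
    m=R(.45,.75,.15,.4)&(h>105)&(h<130)&(s>120)&(Z>.02);print('bin',cv2.minAreaRect(P[m][:,:2].astype('float32')*1000),m.sum())
    for (x0,x1,y0,y1) in((.52,.65,-.42,-.28),(.38,.5,.2,.32)):
        m=R(x0,x1,y0,y1)&(Z>.012)&(Z<.03);print('blank',cv2.minEnclosingCircle(P[m][:,:2].astype('float32')*1000))
    for nm,(x0,x1,y0,y1) in dict(all=(.35,.72,-.45,.55)).items():
        m=R(x0,x1,y0,y1)&(Z>.012);k,l,st,ct=cv2.connectedComponentsWithStats(m.astype('uint8'))
        for i in range(1,k):
            if st[i,4]>60:print('  obj',P[l==i].mean(0).round(3),P[l==i].max(0).round(3),st[i,4])
E
```

```text
top tintop [0.5668 0.102  0.093 ] 142 [0.037 0.038 0.019] 0.09361389675737337
green 0.048728920355117854 ((570.0848999023438, 105.33439636230469), 31.70962142944336)
base ((574.71875, 51.646484375), (241.41957092285156, 400.9045104980469), 1.1807087659835815) 1837
cover ((556.5662841796875, 27.124614715576172), (69.77201843261719, 63.90333557128906), 81.808837890625) [0.5577 0.0315 0.0695]
bin ((584.1724243164062, 319.51116943359375), (98.0261459350586, 115.16475677490234), 9.292218208312988) 166
blank ((578.6483154296875, -343.615478515625), 30.21892738342285)
blank ((434.22296142578125, 258.6151123046875), 29.672405242919922)
  obj [ 0.706 -0.157  0.022] [ 0.72  -0.125  0.032] 171
  obj [0.706 0.05  0.03 ] [0.719 0.063 0.038] 72
  obj [0.69  0.127 0.03 ] [0.703 0.14  0.036] 74
  obj [0.674 0.202 0.017] [0.691 0.219 0.026] 98
  obj [0.586 0.324 0.028] [0.643 0.383 0.041] 290
  obj [ 0.549 -0.02   0.076] [0.612 0.071 0.134] 1307
  obj [0.566 0.103 0.063] [0.613 0.145 0.1  ] 421
  obj [ 0.579 -0.344  0.015] [ 0.607 -0.314  0.024] 225
  obj [ 0.46  -0.38   0.062] [ 0.487 -0.359  0.082]
[... 682 characters left out ...]
(580.5850219726562, -344.2002868652344), 31.00664520263672)
blank ((436.6812744140625, 257.5653381347656), 30.94496726989746)
  obj [0.469 0.395 0.092] [0.485 0.425 0.174] 884
  obj [0.438 0.258 0.015] [0.467 0.288 0.02 ] 301
  obj [0.587 0.32  0.026] [0.645 0.385 0.04 ] 767
  obj [0.561 0.009 0.071] [0.617 0.162 0.134] 3073
  obj [ 0.447 -0.25   0.018] [ 0.475 -0.221  0.023] 346
  obj [ 0.472 -0.385  0.057] [ 0.491 -0.36   0.081] 734
  obj [0.678 0.201 0.018] [0.694 0.22  0.023] 160
  obj [0.698 0.125 0.029] [0.71  0.141 0.037] 157
  obj [ 0.581 -0.344  0.015] [ 0.611 -0.315  0.02 ] 493
  obj [0.71  0.047 0.031] [0.72  0.062 0.037] 118
  obj [ 0.704 -0.144  0.025] [ 0.72  -0.126  0.031] 208
```

```bash
cat >> h.py <<'E'
from scipy.spatial.transform import Rotation as Ro
def to(o,xyz,ya):
    "shift in tool units and turn about tool z to TCP xyz with tool y at world angle ya"
    R=Ro.from_quat(o['tool_rot']);d=R.inv().apply(np.array(xyz)-o['position'])/.04
    y=R.as_matrix()[:,1];t=-(ya-np.arctan2(y[1],y[0]));t=(t+np.pi/2)%np.pi-np.pi/2
    G=np.array([[np.sin(-ya),np.cos(ya),0]]) # unused direction check
    rv=np.array([0,0,t])
    # level the tool: target rotation about vertical, z straight down
    T=np.column_stack([[-np.sin(ya),np.cos(ya),0],[np.cos(ya),np.sin(ya),0],[0,0,-1]])
    best=min((( R.inv()*Ro.from_matrix(T*np.array([s,s,1]))).as_rotvec() for s in(1,-1)),key=np.linalg.norm)
    return d.round(2).tolist(),best.round(3).tolist()
E
python3 - <<'E'
from h import *
from rig import *
print(to(get_obs(),[.570,.103,.40],-.147))
E
```

```text
([14.43, -14.49, 0.13], [-0.002, -0.001, -1.167])
```

Request:
move_arm --commands '[[[14.43,-14.49,0.13,0,0,-1.167],[14.43,-14.49,0.13,0,0,-1.167],[14.43,-14.49,0.13,0,0,-1.167],[14.43,-14.49,0.13,0,0,-1.167],[14.43,-14.49,0.13,0,0,-1.167],[14.43,-14.49,0.13,0,0,-1.167],[14.43,-14.49,0.13,0,0,-1.167],[14.43,-14.49,0.13,0,0,-1.167],[14.43,-14.49,0.13,0,0,-1.167],[14.43,-14.49,0.13,0,0,-1.167],[14.43,-14.49,0.13,0,0,-1.167],[14.43,-14.49,0.13,0,0,-1.167]]]' --claw -1 --squeeze 20

```text
time: 1.6
position: [0.5363, 0.0459, 0.3998]
tool_rot: [0.757, 0.653, -0.0, 0.0]
ft_force: [0.5, -1.0, -0.1]
grip_width: 0.0867
grip_force: 0.0
```

```bash
python3 - <<'E'
from h import *
from rig import *
print(to(get_obs(),[.570,.103,.36],-.147))
E
```

```text
([1.53, 0.62, 0.99], [-0.0, 0.0, 0.0])
```

Request:
move_arm --commands '[[[1.5,0.6,1,0,0,0],[1.5,0.6,1,0,0,0],[1.5,0.6,1,0,0,0],[1.5,0.6,1,0,0,0],[1.5,0.6,1,0,0,0]]]'

```text
time: 2.22
position: [0.568, 0.0984, 0.361]
tool_rot: [0.758, 0.652, 0.0, 0.0]
ft_force: [-0.5, -0.1, 0.8]
grip_width: 0.087
grip_force: 0.0
```

```bash
python3 - <<'E'
from h import *
from rig import *
o=get_obs();print(o['position'])
c=camera('wrist');np.savez('w1.npz',**c);cv2.imwrite('pics/w1.png',c['pixels']);print(c['camera_matrix'].round(1).tolist(),c['extrinsics'].round(3).tolist())
E
```

```text
[0.56796426 0.09838501 0.36095059]
[[325.2, 0.0, 277.5], [0.0, 325.2, 212.0], [0.0, 0.0, 1.0]] [[0.989, -0.149, 0.001, -0.548], [0.145, 0.958, -0.246, -0.158], [0.036, 0.243, 0.969, -0.392], [0.0, 0.0, 0.0, 1.0]]
```

View pics/w1.png

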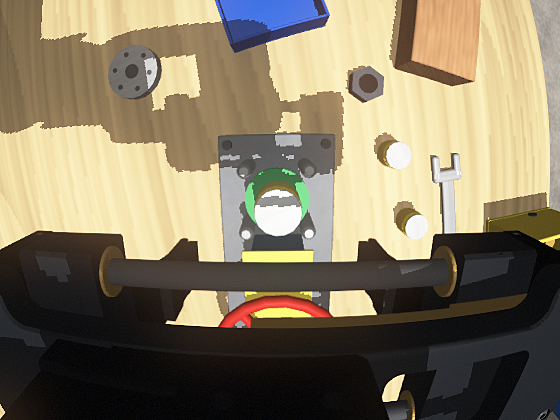

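The wrist view shows the tin lid at (278,210), post tops at (246,234), (309,233), (243,171) and (310,169), the plate's end edge at row 135, and blank A at (134,72).

```bash
cat >> h.py <<'E'
def fcloud(c):
    K,E,z=c['camera_matrix'],c['extrinsics'],c['range_z'];h,w=z.shape
    u,v=np.meshgrid(np.arange(w),np.arange(h));a=(u-K[0,2])/K[0,0];b=(v-K[1,2])/K[1,1]
    r=np.hypot(a,b)+1e-9;t=np.tan(np.minimum(r,1.4))/r
    P=(np.stack([a*t*z,-b*t*z,-z],-1)-E[:3,3])@E[:3,:3];P[(z==0)|(r>1.3)]=np.nan
    return P
E
python3 - <<'E'
from h import *
c=dict(np.load('w1.npz'));P=fcloud(c);Z=P[...,2];x,y=P[...,0],P[...,1]
w=np.array([.570,.1033]);a=-.147;F=np.array([[np.cos(a),np.sin(a)],[-np.sin(a),np.cos(a)]])
L=(P[...,:2]-w)@F.T
m=(abs(Z-.062)<.006)&(abs(L[...,0])<.045)&(abs(L[...,1])<.045)
k,l,st,ct=cv2.connectedComponentsWithStats(m.astype('uint8'))
for i in range(1,k):
    if st[i,4]>15:
        q=l==i;print('post?',ct[i].round(),st[i,4],L[q].mean(0).round(4),(L[q].min(0)/2+L[q].max(0)/2).round(4),Z[q].max().round(4))
m=(Z>.085)&(Z<.1)&(np.hypot(L[...,0],L[...,1])<.04);print('tin',cv2.minEnclosingCircle(P[m][:,:2].astype('float32')*1000),np.median(Z[m]),m.sum(),L[m].mean(0))
m=(abs(Z-.01)<.005)&(abs(L[...,0])<.075)&(L[...,1]<.075)&(L[...,1]>-.06)
print('plate x edges',np.nanpercentile(L[m][:,0],[1,99]),'y',np.nanpercentile(L[m][:,1],99))
for r in (c['range_z'],):pass
m=(Z>.012)&(Z<.022)&(np.hypot(x-.4355,y-.2585)<.045);print('blankA',cv2.minEnclosingCircle(P[m][:,:2].astype('float32')*1000),np.median(Z[m]),P[m].mean(0))
m=(abs(Z-.07)<.005)&(abs(L[...,0])<.045)&(L[...,1]<-.03);print('cover',np.percentile(L[m],[1,99],axis=0))
E
```

```text
post? [244. 171.] 199 [-0.0295  0.0281] [-0.0301  0.0279] 0.0657
post? [308. 170.] 199 [0.0265 0.0287] [0.0269 0.0286] 0.0655
post? [278. 185.] 75 [-0.0002  0.0156] [0.0002 0.0134] 0.0679
post? [246. 232.] 182 [-0.0288 -0.027 ] [-0.0293 -0.0286] 0.0663
post? [308. 231.] 181 [ 0.027  -0.0264] [ 0.0275 -0.0277] 0.0656
post? [293. 249.] 38 [ 0.0141 -0.0444] [ 0.014  -0.0435] 0.0679
tin ((569.4860229492188, 102.52959442138672), 19.06814193725586) 0.09496414975214088 1775 [-0.00037887 -0.00016193]
plate x edges [-0.06004347  0.05747684] y 0.05923576575106264
blankA ((436.6089782714844, 258.1048583984375), 30.2243595123291) 0.015428087997710841 [0.4379191  0.25766068 0.0153896 ]
cover [[-0.03153846 -0.11213454]
 [ 0.03105892 -0.04199458]]
```

```bash
python3 - <<'E'
from h import *
from rig import *
print(to(get_obs(),[.5693,.1028,.24],-.139))
E
```

```text
([0.11, 0.01, 3.02], [0.001, -0.0, -0.01])
```

Request:
move_arm --commands '[[[0.1,0.01,1.5,0,0,-0.01],[0.1,0.01,2.4,0,0,-0.01],[0.1,0.01,3.0,0,0,-0.01],[0.1,0.01,3.0,0,0,-0.01],[0.1,0.01,3.0,0,0,-0.01]]]'

```text
time: 2.9
position: [0.5697, 0.1032, 0.2412]
tool_rot: [0.754, 0.657, 0.001, 0.001]
ft_force: [-0.1, -0.1, 0.3]
grip_width: 0.0868
grip_force: 0.0
```

Request:
move_arm --commands '[[[0,0,0,0,0,0],[0,0,0,0,0,0],[0,0,0,0,0,0],[0,0,0,0,0,0],[0,0,0,0,0,0],[0,0,0,0,0,0]]]' --claw 1 --squeeze 15

```text
time: 3.65
position: [0.5692, 0.1037, 0.2399]
tool_rot: [0.754, 0.657, -0.0, -0.0]
ft_force: [-0.3, 0.4, -0.2]
grip_width: 0.0393
grip_force: 15.0
```

```bash
python3 - <<'E'
from h import *
from rig import *
o=get_obs();print(to(o,[.586,.320,.36],.157),to(o,[.586,.320,.196],.157))
E
```

```text
([5.41, -0.32, -3.0], [-0.0, 0.0, -0.294]) ([5.41, -0.32, 1.1], [-0.0, 0.0, -0.294])
```

Request:
move_arm --commands '[[[0,0,-1.4,0,0,0],[0,0,-2.7,0,0,0],[0.8,0,-3.0,0,0,-0.1],[2.2,-0.1,-3,0,0,-0.2],[3.6,-0.2,-3,0,0,-0.29],[5.0,-0.32,-3,0,0,-0.29],[5.4,-0.32,-2.6,0,0,-0.29],[5.4,-0.32,-1.5,0,0,-0.29],[5.4,-0.32,-0.2,0,0,-0.29],[5.4,-0.32,0.6,0,0,-0.29],[5.4,-0.32,0.9,0,0,-0.29],[5.4,-0.32,1.1,0,0,-0.29]]]'

```text
time: 5.15
position: [0.5863, 0.3189, 0.1955]
tool_rot: [0.651, 0.759, -0.0, -0.0]
ft_force: [0.6, -0.0, -1.0]
grip_width: 0.0397
grip_force: 15.0
```

Request:
move_arm --commands '[[[0,0,0,0,0,0],[0,0,0,0,0,0],[0,0,0,0,0,0]]]'

```text
time: 5.52
position: [0.5864, 0.3195, 0.1973]
tool_rot: [0.651, 0.759, 0.001, 0.001]
ft_force: [0.1, -0.5, -1.3]
grip_width: 0.0396
grip_force: 15.0
```

Request:
move_arm --commands '[[[0,0,0,0,0,0],[0,0,0,0,0,0],[0,0,0,0,0,0],[0,0,-0.5,0,0,0],[0,0,-1.5,0,0,0],[0,0,-3,0,0,0],[0,0,-4.1,0,0,0],[0,0,-4.1,0,0,0]]]' --claw -0.2

```text
time: 6.52
position: [0.5871, 0.3199, 0.3668]
tool_rot: [0.651, 0.759, 0.005, 0.003]
ft_force: [0.3, -0.6, -1.2]
grip_width: 0.052
grip_force: 0.0
```

```bash
python3 - <<'E'
from h import *
from rig import *
o=get_obs();print(o['position'],o['grip_width'])
for a in(0,-.1):print(to(o,[.4365,.258,.30],a),to(o,[.4365,.258,.188],a))
c=camera('wrist');P=fcloud(c);Z=P[...,2];x,y=P[...,0],P[...,1];np.savez('w2.npz',**c)
m=(Z>.012)&(Z<.022)&(np.hypot(x-.4365,y-.258)<.045);print('blankA',cv2.minEnclosingCircle(P[m][:,:2].astype('float32')*1000),m.sum())
c=camera('top');P=cloud(c);Z=P[...,2]
m=(abs(P[...,0]-.586)<.045)&(abs(P[...,1]-.32)<.05)&(Z<.07)&(Z>.008);print('in bin',P[m].mean(0),P[m].max(0),m.sum())
E
```

```text
[0.58713223 0.31993067 0.36676464] 0.052046313753331366
([-0.96, -3.98, 1.62], [0.012, -0.003, 0.153]) ([-0.97, -4.01, 4.42], [0.012, -0.003, 0.153])
([-0.96, -3.98, 1.62], [0.012, -0.004, 0.253]) ([-0.97, -4.01, 4.42], [0.012, -0.004, 0.253])
blankA ((436.18292236328125, 259.2935485839844), 30.57350730895996) 1103
in bin [0.587406   0.31318185 0.03861802] [0.63093949 0.36448676 0.05532806] 199
```

Request:
move_arm --commands '[[[-0.3,-1.3,0,0,0,0.15],[-0.7,-2.7,0.6,0,0,0.15],[-0.96,-3.9,1.2,0,0,0.15],[-0.96,-3.98,1.6,0,0,0.15],[-0.96,-3.98,1.6,0,0,0.15],[-0.96,-3.98,1.6,0,0,0.15],[-0.96,-3.98,1.6,0,0,0.15]]]' --claw -1

```text
time: 7.5
position: [0.4354, 0.2575, 0.2964]
tool_rot: [0.706, 0.708, 0.001, 0.0]
ft_force: [-0.4, 0.5, -0.1]
grip_width: 0.0866
grip_force: 0.0
```

```bash
python3 - <<'E'
from h import *
from rig import *
o=get_obs();print(o['position'],o['grip_width'])
print(to(o,[.4365,.2583,.187],0))
E
```

```text
[0.43543808 0.25745387 0.29640662] 0.08663850294395588
([0.02, 0.02, 2.74], [0.002, -0.001, 0.003])
```

Request:
move_arm --commands '[[[0.02,0.02,1,0,0,0],[0.02,0.02,2,0,0,0],[0.02,0.02,2.5,0,0,0],[0.02,0.02,2.7,0,0,0],[0.02,0.02,2.7,0,0,0],[0.02,0.02,2.7,0,0,0]]]'

```text
time: 8.25
position: [0.4358, 0.2582, 0.1889]
tool_rot: [0.706, 0.708, 0.001, 0.0]
ft_force: [0.3, -0.1, -0.1]
grip_width: 0.0872
grip_force: 0.0
```

Request:
move_arm --commands '[[[0,0,0,0,0,0],[0,0,0,0,0,0],[0,0,0,0,0,0],[0,0,0,0,0,0],[0,0,0,0,0,0]]]' --claw 1 --squeeze 30

```text
time: 8.88
position: [0.4354, 0.258, 0.1882]
tool_rot: [0.706, 0.708, 0.0, 0.0]
ft_force: [0.2, 0.1, 2.0]
grip_width: 0.0591
grip_force: 30.0
```

```bash
python3 - <<'E'
from h import *
from rig import *
o=get_obs();print(to(o,[.5689,.1037,.30],-.139))
E
```

```text
([-3.87, 3.33, -2.79], [0.0, -0.0, 0.142])
```

Request:
move_arm --commands '[[[0,0,-1,0,0,0],[0,0,-2.5,0,0,0],[-0.8,0.7,-3.2,0,0,0.14],[-1.8,1.5,-3.3,0,0,0.14],[-2.8,2.4,-3.1,0,0,0.14],[-3.7,3.2,-2.8,0,0,0.14],[-3.87,3.33,-2.8,0,0,0.14],[-3.87,3.33,-2.8,0,0,0.14],[-3.87,3.33,-2.8,0,0,0.14],[-3.87,3.33,-2.8,0,0,0.14]]]'

```text
time: 10.12
position: [0.568, 0.1048, 0.3001]
tool_rot: [0.753, 0.658, -0.0, -0.0]
ft_force: [-0.2, 0.5, -2.4]
grip_width: 0.0589
grip_force: 30.0
```

```bash
cat > look.py <<'E'
from h import *
from rig import *
import sys
o=get_obs();print(o['position'].round(4),o['grip_width'].round(4),o['ft_force'].round(1))
c=camera('wrist');cv2.imwrite(f'pics/{sys.argv[1]}.png',c['pixels']);np.savez(sys.argv[1]+'.npz',**c)
P=fcloud(c);Z=P[...,2]
w=np.array([.5689,.1037]);a=-.139;F=np.array([[np.cos(a),np.sin(a)],[-np.sin(a),np.cos(a)]])
L=(P[...,:2]-w)@F.T
t=(o['position'][:2]-w)@F.T;print('tool rel well (fixture axes)',t.round(4))
b=o['position'][2]-.188+.015
m=(abs(Z-b)<.005)&(np.hypot(L[...,0]-t[0],L[...,1]-t[1])<.033)
p=L[m]; print('blank top z',np.median(Z[m]).round(4),'circle',np.round(cv2.minEnclosingCircle(p.astype('float32')*1000)[0],1),np.round(cv2.minEnclosingCircle(p.astype('float32')*1000)[1],1),m.sum())
B=np.c_[p,np.ones(len(p))];print('tilt',np.linalg.lstsq(B,Z[m],rcond=None)[0][:2].round(3))
m=(abs(Z-.062)<.006)&(abs(L[...,0])<.045)&(abs(L[...,1])<.045)
k,l,st,ct=cv2.connectedComponentsWithStats(m.astype('uint8'))
for i in range(1,k):
    if st[i,4]>30:q=l==i;print('post?',ct[i].round(),st[i,4],L[q].mean(0).round(4),Z[q].max().round(4))
print('to well',to(o,[*w,o['position'][2]],a))
E
python3 look.py w3
```

```text
Traceback (most recent call last):
  File "look.py", line 4, in <module>
    o=get_obs();print(o['position'].round(4),o['grip_width'].round(4),o['ft_force'].round(1))
                                             ^^^^^^^^^^^^^^^^^^^^^
AttributeError: 'float' object has no attribute 'round'
```

```bash
sed -i "s/o\['grip_width'\].round(4)/o['grip_width']/" look.py; python3 look.py w3
```

```text
[0.568  0.1048 0.3001] 0.058938585425625835 [-0.2  0.5 -2.4]
tool rel well (fixture axes) [-0.001   0.0009]
blank top z 0.1272 circle [-1.   3.8] 32.2 6657
tilt [-0.004 -0.007]
post? [238. 190.] 313 [-0.028   0.0283] 0.0659
post? [319. 190.] 315 [0.0278 0.0286] 0.0663
post? [279. 199.] 603 [0.0004 0.021 ] 0.0582
to well ([-0.02, 0.03, -0.0], [-0.001, -0.0, 0.004])
```

View pics/w3.png

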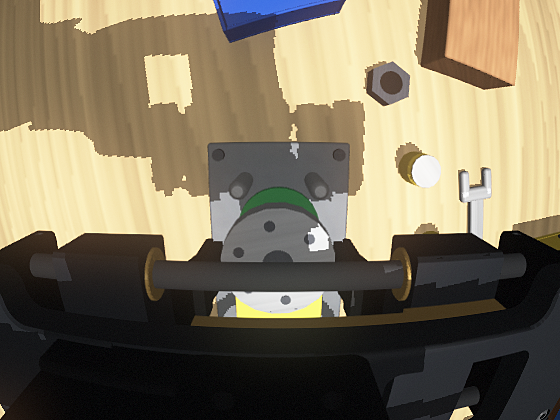

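The view shows the blank held between the pads, its centre hole near (278,262), with the far posts at (238,190) and (319,190). I'll fit the blank's top edge precisely.

```bash
cat > edge.py <<'E'
from h import *
import sys
c=dict(np.load(sys.argv[1]+'.npz'));zt=float(sys.argv[2]);P=fcloud(c);Z=P[...,2]
w=np.array([.5689,.1037]);a=-.139;F=np.array([[np.cos(a),np.sin(a)],[-np.sin(a),np.cos(a)]])
L=(P[...,:2]-w)@F.T
m=(abs(Z-zt)<.002)&(np.hypot(L[...,0],L[...,1]-.003)<.04)
p=L[m]
# outer arc on the free (+y) side: farthest point per direction bin
d=p-[0,.001];th=np.degrees(np.arctan2(d[:,1],d[:,0]));r=np.hypot(*d.T)
q=np.array([p[(th>=t)&(th<t+4)][np.argmax(r[(th>=t)&(th<t+4)])] for t in range(30,150,4)])
f=least_squares(lambda x:np.hypot(q[:,0]-x[0],q[:,1]-x[1])-.030,[0,.001],loss='soft_l1',f_scale=.0005)
print('blank centre rel well',f.x.round(4),'rms',np.sqrt((f.fun**2).mean()).round(5),'ymax',p[:,1].max())
E
python3 edge.py w3 .1272
```

```text
blank centre rel well [-0.0006  0.0016] rms 0.00014 ymax 0.03160946379261818
```

Request:
move_arm --commands '[[[-0.03,0.02,0.4,0,0,0],[-0.03,0.02,0.8,0,0,0],[-0.03,0.02,1.0,0,0,0],[-0.03,0.02,1.15,0,0,0],[-0.03,0.02,1.3,0,0,0],[-0.03,0.02,1.4,0,0,0],[-0.03,0.02,1.4,0,0,0]]]'

```text
time: 11.05
position: [0.5696, 0.1023, 0.2439]
tool_rot: [0.754, 0.657, -0.0, -0.0]
ft_force: [-0.2, -0.2, -3.3]
grip_width: 0.0593
grip_force: 30.0
```

Request:
move_arm --commands '[[[0,0,0.1,0,0,0],[0,0,0.2,0,0,0],[0,0,0.3,0,0,0],[0,0,0.35,0,0,0],[0,0,0.35,0,0,0],[0,0,0.35,0,0,0]]]'

```text
time: 11.8
position: [0.5699, 0.1023, 0.2302]
tool_rot: [0.754, 0.657, 0.0, 0.0]
ft_force: [1.1, -0.3, 0.3]
grip_width: 0.059
grip_force: 30.0
```

Request:
move_arm --commands '[[[0,0,0,0,0,0],[0,0,0,0,0,0],[0,0,0,0,0,0],[0,0,0,0,0,0],[0,0,-1,0,0,0],[0,0,-2.2,0,0,0],[0,0,-3.2,0,0,0],[0,0,-3.2,0,0,0],[0,0,-3.2,0,0,0]]]' --claw -1

```text
time: 12.92
position: [0.5691, 0.1023, 0.3575]
tool_rot: [0.754, 0.657, -0.0, -0.0]
ft_force: [-0.7, -0.6, 0.6]
grip_width: 0.0872
grip_force: 0.0
```

```bash
cat >> h.py <<'E'
WELL=np.array([.5689,.1037]);YAW=-.139
def inwell(c):
    P=fcloud(c);Z=P[...,2];a=YAW;F=np.array([[np.cos(a),np.sin(a)],[-np.sin(a),np.cos(a)]]);L=(P[...,:2]-WELL)@F.T
    m=(np.hypot(L[...,0],L[...,1])<.026)&(abs(Z-.055)<.03);B=np.c_[L[m],np.ones(m.sum())]
    k=np.linalg.lstsq(B,Z[m],rcond=None)[0];print('well pile z',np.median(Z[m]).round(4),'plane',k.round(4),m.sum())
E
python3 - <<'E'
from h import *
from rig import *
o=get_obs();print(o['position'],o['grip_width'],o['time'])
c=camera('wrist');np.savez('w4.npz',**c);inwell(c)
print(to(o,[.580,-.344,.36],-1.25))
E
```

```text
[0.56907349 0.10227288 0.35753672] 0.08715850509856365 12.925
well pile z 0.0568 plane [0.001  0.0043 0.0568] 2609
([-11.02, 1.79, -0.06], [-0.001, 0.001, 1.113])
```

Request:
move_arm --commands '[[[-11.02,1.79,0,0,0,1.113],[-11.02,1.79,0,0,0,1.113],[-11.02,1.79,0,0,0,1.113],[-11.02,1.79,0,0,0,1.113],[-11.02,1.79,0,0,0,1.113],[-11.02,1.79,0,0,0,1.113],[-11.02,1.79,0,0,0,1.113],[-11.02,1.79,0,0,0,1.113],[-11.02,1.79,0,0,0,1.113],[-11.02,1.79,0,0,0,1.113],[-11.02,1.79,0,0,0,1.113],[-11.02,1.79,0,0,0,1.113]]]'

```text
time: 14.48
position: [0.5806, -0.3429, 0.3582]
tool_rot: [0.987, 0.161, 0.0, -0.0]
ft_force: [0.1, 0.5, 0.3]
grip_width: 0.0872
grip_force: 0.0
```

```bash
python3 - <<'E'
from h import *
from rig import *
o=get_obs();print(o['position'],o['joint_velocities'].round(2))
c=camera('wrist');np.savez('w5.npz',**c);P=fcloud(c);Z=P[...,2];x,y=P[...,0],P[...,1]
m=(abs(Z-.0155)<.003)&(np.hypot(x-.58,y+.344)<.04)
ce=cv2.minEnclosingCircle(P[m][:,:2].astype('float32')*1000);print('blankB',ce,m.sum())
m=(Z>.04)&(Z<.09)&(np.hypot(x-.465,y+.384)<.06);print('jar',P[m].mean(0),P[m].max(0))
print(to(o,[*np.array(ce[0])/1000,.188],-1.25))
E
```

```text
[ 0.58063988 -0.34285808  0.35823441] [-0.01  0.   -0.01 -0.    0.   -0.  ]
blankB ((580.2821655273438, -344.63629150390625), 29.955341339111328) 2573
jar [ 0.48152037 -0.38074603  0.05286084] [ 0.49003628 -0.36043593  0.07353903]
([-0.02, 0.04, 4.26], [-0.0, -0.0, 0.002])
```

Request:
move_arm --commands '[[[-0.02,0.04,1.4,0,0,0],[-0.02,0.04,2.7,0,0,0],[-0.02,0.04,3.5,0,0,0],[-0.02,0.04,4,0,0,0],[-0.02,0.04,4.25,0,0,0],[-0.02,0.04,4.25,0,0,0],[-0.02,0.04,4.25,0,0,0]]]'

```text
time: 15.4
position: [0.5806, -0.3463, 0.1895]
tool_rot: [0.987, 0.16, 0.001, 0.001]
ft_force: [0.2, 0.5, 0.8]
grip_width: 0.0866
grip_force: 0.0
```

Request:
move_arm --commands '[[[0,0,0,0,0,0],[0,0,0,0,0,0],[0,0,0,0,0,0],[0,0,0,0,0,0],[0,0,0,0,0,0]]]' --claw 1 --squeeze 30

```text
time: 16.02
position: [0.58, -0.3458, 0.1882]
tool_rot: [0.987, 0.16, -0.0, -0.0]
ft_force: [-0.6, 0.3, 2.0]
grip_width: 0.0591
grip_force: 30.0
```

```bash
python3 - <<'E'
from h import *
from rig import *
o=get_obs();print(o['position'],o['grip_width'])
print(to(o,[.5689,.1037,.30],-.139))
E
```

```text
[ 0.58003023 -0.34579446  0.18818037] 0.059112453030782164
([3.28, -10.75, -2.79], [-0.001, -0.0, -1.111])
```

Request:
move_arm --commands '[[[0,0,-1,0,0,0],[0,0,-2.4,0,0,0],[0.2,-0.6,-3.8,0,0,0],[3.28,-10.75,-4.3,0,0,-1.11],[3.28,-10.75,-4.3,0,0,-1.11],[3.28,-10.75,-4.3,0,0,-1.11],[3.28,-10.75,-4.3,0,0,-1.11],[3.28,-10.75,-4.3,0,0,-1.11],[3.28,-10.75,-4.3,0,0,-1.11],[3.28,-10.75,-4.3,0,0,-1.11],[3.28,-10.75,-4.3,0,0,-1.11],[3.28,-10.75,-4.3,0,0,-1.11]]]'

```text
time: 17.52
position: [0.5688, 0.1034, 0.3593]
tool_rot: [0.755, 0.656, -0.001, -0.0]
ft_force: [0.3, -0.9, -3.5]
grip_width: 0.0589
grip_force: 30.0
```

```bash
python3 - <<'E'
from h import *
from rig import *
o=get_obs();print(o['position'],o['grip_width'])
print(to(o,[.5689,.1037,.30],-.139))
E
```

```text
[0.56875528 0.10340309 0.35931762] 0.05893277413909222
([0.01, 0.0, 1.48], [-0.001, 0.001, -0.0])
```

Request:
move_arm --commands '[[[0,0,0.8,0,0,0],[0,0,1.5,0,0,0],[0,0,1.5,0,0,0],[0,0,1.5,0,0,0]]]'

```text
time: 18.02
position: [0.5697, 0.1024, 0.3006]
tool_rot: [0.755, 0.655, 0.0, 0.0]
ft_force: [-0.2, 0.2, -3.9]
grip_width: 0.0588
grip_force: 30.0
```

```bash
python3 look.py w6; python3 edge.py w6 .1272
```

```text
[0.5697 0.1024 0.3006] 0.05883749417051755 [-0.2  0.2 -3.9]
tool rel well (fixture axes) [ 0.0009 -0.0012]
blank top z 0.1277 circle [0.9 1.2] 32.2 6656
tilt [ 0.002 -0.007]
post? [234. 187.] 299 [-0.0277  0.0284] 0.066
post? [315. 186.] 318 [0.0277 0.0284] 0.0659
post? [277. 198.] 1042 [0.0018 0.0192] 0.0589
to well ([0.03, -0.02, -0.0], [0.001, 0.0, -0.003])
blank centre rel well [ 0.0017 -0.0007] rms 0.00015 ymax 0.029365538657228376
```

Request:
move_arm --commands '[[[0.02,-0.04,0.4,0,0,0],[0.02,-0.04,0.8,0,0,0],[0.02,-0.04,1.0,0,0,0],[0.02,-0.04,1.15,0,0,0],[0.02,-0.04,1.3,0,0,0],[0.02,-0.04,1.3,0,0,0]]]'

```text
time: 18.82
position: [0.5674, 0.1045, 0.2476]
tool_rot: [0.755, 0.656, -0.0, -0.0]
ft_force: [0.3, 0.3, -4.1]
grip_width: 0.0591
grip_force: 30.0
```

Request:
move_arm --commands '[[[0,0,0.1,0,0,0],[0,0,0.2,0,0,0],[0,0,0.3,0,0,0],[0,0,0.33,0,0,0],[0,0,0.33,0,0,0]]]'

```text
time: 19.45
position: [0.5678, 0.1045, 0.2349]
tool_rot: [0.755, 0.656, 0.0, 0.0]
ft_force: [0.3, 0.7, -0.8]
grip_width: 0.059
grip_force: 30.0
```

Request:
move_arm --commands '[[[0,0,0,0,0,0],[0,0,0,0,0,0],[0,0,0,0,0,0],[0,0,0,0,0,0],[0,0,-1,0,0,0],[0,0,-2.2,0,0,0],[0,0,-3.2,0,0,0],[0,0,-3.2,0,0,0],[0,0,-3.2,0,0,0]]]' --claw -1

```text
time: 20.58
position: [0.567, 0.1045, 0.3624]
tool_rot: [0.755, 0.656, -0.0, -0.0]
ft_force: [0.2, 1.2, -0.4]
grip_width: 0.0873
grip_force: 0.0
```

```bash
python3 - <<'E'
from h import *
from rig import *
o=get_obs();print(o['position'],o['grip_width'],o['time'])
c=camera('wrist');np.savez('w7.npz',**c);inwell(c);cv2.imwrite('pics/w7.png',c['pixels'])
for n in('top','scene'):
    c=camera(n);np.savez(n+'7.npz',**c);P=cloud(c);v=c['pixels'].max(-1);Z=P[...,2]
    m=(Z>.095)&(Z<.14)&(v<70)&(np.hypot(P[...,0]-.549,P[...,1]+.045)<.085);
    print(n,'knob',np.nanmean(P[m],0).round(4),(P[m].min(0)/2+P[m].max(0)/2).round(4),m.sum())
    t=m&(Z>.127);print('  knob top',P[t].mean(0).round(4),t.sum())
E
```

```text
[0.56699125 0.10452204 0.36236773] 0.08725252515003422 20.575
well pile z 0.0614 plane [-0.0008  0.004   0.0614] 2586
top knob [ 0.5157 -0.0913  0.1274] [ 0.5159 -0.092   0.119 ] 60
  knob top [ 0.5154 -0.0926  0.1307] 44
scene knob [ 0.5232 -0.0949  0.1211] [ 0.5197 -0.0942  0.1153] 174
  knob top [ 0.5195 -0.0943  0.1308] 90
```

View pics/w7.png

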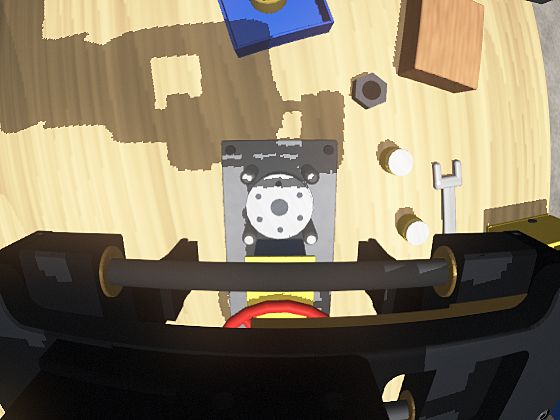

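The view shows the top blank flat in the well at (279,207) between the posts, and the tin in the bin at (266,3). Next is the knob.

```bash
python3 - <<'E'
from h import *
from rig import *
print(to(get_obs(),[.5175,-.0935,.36],-.139))
E
```

```text
([-5.07, -0.53, 0.04], [-0.003, 0.0, -0.001])
```

Request:
move_arm --commands '[[[-1.5,-0.2,0,0,0,0],[-3,-0.3,0,0,0,0],[-4.4,-0.45,0,0,0,0],[-5.07,-0.53,0,0,0,0],[-5.07,-0.53,0,0,0,0],[-5.07,-0.53,0,0,0,0],[-5.07,-0.53,0,0,0,0]]]'

```text
time: 21.6
position: [0.5184, -0.0922, 0.3624]
tool_rot: [0.754, 0.657, -0.0, -0.0]
ft_force: [-0.2, -1.1, 0.2]
grip_width: 0.0869
grip_force: 0.0
```

```bash
python3 - <<'E'
from h import *
from rig import *
o=get_obs();c=camera('wrist');P=fcloud(c);Z=P[...,2]
m=(abs(Z-.131)<.004)&(np.hypot(P[...,0]-.5175,P[...,1]+.0935)<.025)
print(o['position'],'knob top',m.sum(),cv2.minEnclosingCircle(P[m][:,:2].astype('float32')*1000) if m.any() else 0)
hub=WELL-.15*np.array([np.sin(.139),np.cos(.139)])
H=hsv(c).astype(int);m=((H[...,0]<6)|(H[...,0]>174))&(H[...,1]>150)&(abs(Z-.085)<.006);q=P[m]
q=q[np.hypot(*(q[:,:2]-hub).T)>.055];print('hub',hub,circ(q,.062),len(q))
print(to(o,[.5175,-.0935,.277],-.139))
E
```

```text
[ 0.51836471 -0.09216227  0.36244265] knob top 1034 ((517.579833984375, -93.69966888427734), 12.831740379333496)
hub [ 0.54811708 -0.04485326] [ 0.54826379 -0.04507762] 5375
([-0.04, -0.02, 2.14], [-0.001, -0.0, 0.001])
```

Request:
move_arm --commands '[[[-0.04,-0.02,0.9,0,0,0],[-0.04,-0.02,1.7,0,0,0],[-0.04,-0.02,2.1,0,0,0],[-0.04,-0.02,2.1,0,0,0],[-0.04,-0.02,2.1,0,0,0]]]'

```text
time: 22.28
position: [0.5177, -0.0944, 0.2794]
tool_rot: [0.755, 0.656, 0.0, 0.001]
ft_force: [-0.1, 0.1, 0.3]
grip_width: 0.0874
grip_force: 0.0
```

Request:
move_arm --commands '[[[0,0,0,0,0,0],[0,0,0,0,0,0],[0,0,0,0,0,0],[0,0,0,0,0,0],[0,0,0,0,0,0],[0,0,0,0,0,0],[0,0,0,0,0,0]]]' --claw 1 --squeeze 20

```text
time: 23.15
position: [0.5171, -0.0948, 0.2787]
tool_rot: [0.755, 0.656, -0.0, -0.0]
ft_force: [-0.4, -0.5, 0.5]
grip_width: 0.0253
grip_force: 20.1
```

```bash
cat > wind.py <<'E'
from h import *
from rig import *
import sys
hub=np.array([.5482,-.0450]);o=get_obs();p=o['position'];r=p[:2]-hub;th=np.arctan2(r[1],r[0])
# knob world angle = YAW-2.2-wheel
w=(YAW-2.2-th);print('pos',p.round(4),'r',np.hypot(*r).round(4),'wheel mod 2pi',w%(2*np.pi),'width',o['grip_width'],'t',o['time'])
rows=[]
tot=float(sys.argv[1]);n=int(sys.argv[2])
for i in range(1,n+1):
    a=th-tot*i/n; d,_=to(o,[*(hub+.058*np.array([np.cos(a),np.sin(a)])),p[2]],YAW);rows.append(d[:2])
print(rows)
E
python3 wind.py 2.4 12
```

```text
pos [ 0.5171 -0.0948  0.2787] r 0.0587 wheel mod 2pi 6.072941834573417 width 0.025277370143774514 t 23.15
[[0.16, -0.24], [0.35, -0.46], [0.58, -0.64], [0.84, -0.76], [1.12, -0.84], [1.41, -0.85], [1.7, -0.81], [1.97, -0.71], [2.22, -0.56], [2.43, -0.36], [2.6, -0.13], [2.72, 0.14]]
```

Request:
move_arm --commands '[[[0.16,-0.24,0,0,0,0],[0.35,-0.46,0,0,0,0],[0.58,-0.64,0,0,0,0],[0.84,-0.76,0,0,0,0],[1.12,-0.84,0,0,0,0],[1.41,-0.85,0,0,0,0],[1.7,-0.81,0,0,0,0],[1.97,-0.71,0,0,0,0],[2.22,-0.56,0,0,0,0],[2.43,-0.36,0,0,0,0],[2.6,-0.13,0,0,0,0],[2.72,0.14,0,0,0,0]]]'

```text
time: 24.65
position: [0.5385, 0.0119, 0.2788]
tool_rot: [0.754, 0.656, -0.001, 0.0]
ft_force: [-1.9, -8.1, -2.0]
grip_width: 0.0254
grip_force: 20.0
```

```bash
python3 wind.py 2.4 12
```

```text
pos [0.5385 0.0119 0.2788] r 0.0577 wheel mod 2pi 2.205255933656394 width 0.02544319295835672 t 24.65
[[0.07, 0.28], [0.07, 0.57], [0.01, 0.85], [-0.1, 1.12], [-0.26, 1.36], [-0.47, 1.57], [-0.71, 1.72], [-0.98, 1.83], [-1.26, 1.88], [-1.55, 1.88], [-1.83, 1.81], [-2.1, 1.69]]
```

Request:
move_arm --commands '[[[0.07,0.28,0,0,0,0],[0.07,0.57,0,0,0,0],[0.01,0.85,0,0,0,0],[-0.1,1.12,0,0,0,0],[-0.26,1.36,0,0,0,0],[-0.47,1.57,0,0,0,0],[-0.71,1.72,0,0,0,0],[-0.98,1.83,0,0,0,0],[-1.26,1.88,0,0,0,0],[-1.55,1.88,0,0,0,0],[-1.83,1.81,0,0,0,0],[-2.1,1.69,0,0,0,0]]]'

```text
time: 26.15
position: [0.5934, -0.0814, 0.2788]
tool_rot: [0.755, 0.656, 0.001, 0.001]
ft_force: [0.2, 2.0, -1.1]
grip_width: 0.0252
grip_force: 20.0
```

```bash
python3 wind.py 2.1 11
```

```text
pos [ 0.5934 -0.0814  0.2788] r 0.058 wheel mod 2pi 4.622560563523369 width 0.025191230186724072 t 26.15
[[-0.22, -0.16], [-0.41, -0.37], [-0.56, -0.6], [-0.65, -0.86], [-0.7, -1.13], [-0.7, -1.41], [-0.64, -1.68], [-0.53, -1.93], [-0.38, -2.16], [-0.18, -2.36], [0.04, -2.52]]
```

Request:
move_arm --commands '[[[-0.22,-0.16,0,0,0,0],[-0.41,-0.37,0,0,0,0],[-0.56,-0.6,0,0,0,0],[-0.65,-0.86,0,0,0,0],[-0.7,-1.13,0,0,0,0],[-0.7,-1.41,0,0,0,0],[-0.64,-1.68,0,0,0,0],[-0.53,-1.93,0,0,0,0],[-0.38,-2.16,0,0,0,0],[-0.18,-2.36,0,0,0,0],[0.04,-2.52,0,0,0,0],[0.04,-2.52,0,0,0,0]]]'

```text
time: 27.65
position: [0.4929, -0.0632, 0.2787]
tool_rot: [0.755, 0.656, 0.0, -0.001]
ft_force: [-0.3, 1.4, -1.2]
grip_width: 0.0252
grip_force: 20.0
```

```bash
python3 wind.py 0.26 4
```

```text
pos [ 0.4929 -0.0632  0.2787] r 0.0582 wheel mod 2pi 0.48521460946102835 width 0.025247661464864943 t 27.65
[[0.09, -0.03], [0.18, -0.07], [0.27, -0.09], [0.36, -0.12]]
```

Request:
move_arm --commands '[[[0.09,-0.03,0,0,0,0],[0.18,-0.07,0,0,0,0],[0.22,-0.08,0,0,0,0],[0.26,-0.09,0,0,0,0],[0.26,-0.09,0,0,0,0]]]'

```text
time: 28.28
position: [0.4913, -0.0557, 0.2788]
tool_rot: [0.754, 0.657, -0.002, 0.001]
ft_force: [-5.0, -11.0, -1.8]
grip_width: 0.0256
grip_force: 20.0
```

```bash
python3 wind.py 0.1 2
```

```text
pos [ 0.4913 -0.0557  0.2788] r 0.0579 wheel mod 2pi 0.6168896217683342 width 0.025564399641698307 t 28.275
[[0.07, -0.02], [0.14, -0.04]]
```

Request:
move_arm --commands '[[[0,0,0,0,0,0],[0,0,0,0,0,0],[0,0,0,0,0,0],[0,0,0,0,0,0],[0,0,-0.8,0,0,0],[0,0,-2,0,0,0],[0,0,-3,0,0,0],[-1.2,0,-3,0,0,0],[-2.5,0,-3,0,0,0],[-3.5,0,-3,0,0,0],[-3.5,0,-3,0,0,0]]]' --claw -1

```text
time: 29.65
position: [0.4718, -0.195, 0.3989]
tool_rot: [0.756, 0.654, 0.0, 0.001]
ft_force: [0.9, 0.4, -0.3]
grip_width: 0.0869
grip_force: 0.0
```

```bash
python3 - <<'E'
from h import *
from rig import *
o=get_obs();print(o['position'],o['grip_width'],o['time'],o['ft_force'])
c=camera('scene');cv2.imwrite('pics/s9.png',c['pixels'])
P=cloud(c);H=hsv(c).astype(int);Z=P[...,2];F=np.array([[np.cos(YAW),np.sin(YAW)],[-np.sin(YAW),np.cos(YAW)]]);L=(P[...,:2]-WELL)@F.T
m=(abs(Z-.07)<.004)&(abs(L[...,0])<.05)&(abs(L[...,1])<.06)&(H[...,0]>22)&(H[...,0]<35)&(H[...,1]>150);q=L[m];print('cover in well frame',np.percentile(q,[1,99],axis=0).round(4))
m=(Z>.127)&(Z<.136)&(np.hypot(P[...,0]-.5482,P[...,1]+.045)<.085);k=P[m].mean(0);print('knob',k.round(4),'wheel',(YAW-2.2-np.arctan2(k[1]+.045,k[0]-.5482))%(2*np.pi)+2*np.pi)
E
```

```text
[ 0.47183455 -0.19502497  0.39887993] 0.08687741877897731 29.65 [ 0.93517417  0.39690886 -0.25493035]
cover in well frame [[-0.0312 -0.0348]
 [ 0.0318  0.0335]]
knob [ 0.4934 -0.0564  0.1308] wheel 6.880393466898996
```

View pics/s9.png

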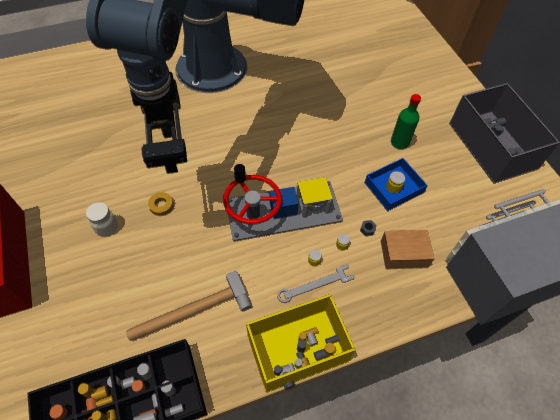

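The scene shows the cover shut over the well at (316,190), the tin upright in the bin at (397,182), and the bystanders where they were. The wheel is at about 6.9 rad, its stop.

```bash
python3 -c "
from rig import *
print(hand_in())"
```

```text
the job is handed in; nothing more can be done
None
```

The job is handed in at about 30 s: the tin stands in the blue bin, both blanks lie flat in the well one on the other, and the wheel is wound to its stop at about 6.9 rad with the cover shut over the pile.

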